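# Seat a dimmer card in the studio light chassis

### The arm

A 6-joint arm with a two-finger parallel gripper is mounted at the origin on the work surface. World frame = base frame: x ahead of the robot, y to its left, z up, the work surface at z = 0. Lengths are in m, angles in rad, forces in N, time in s.
With the tool pointing down it reaches from about 0.35 to 0.975 m from the base axis. Payload 4.9 kg.
Tool frame: the origin (TCP) lies between the finger pads; the fingertips stand 22 mm ahead of it and the grasp point (between the pads) lies 3 mm ahead of it; z points along the fingers, y is the line along which they close (so a half turn about z gives the same grasp; the last joint's range is limited). The gripper opens to 85 mm and grips with 20 to 120 N. Pads are 22 mm wide; open, the fingers measure 114 mm over their backs; the gripper's body (76 mm by 85 mm) begins 54 mm behind the grasp point. The pads swing forward as they close: fully open they stand 13 mm farther back than shut.
Start: joints at [-1.289, 0.053, 1.613, -0, 1.476, -0.119], TCP at [0.244, -0.575, 0.253] pointing down, gripper open.
Joint ranges: [-3.01, 3.01], [-1.01, 2.22], [0.06, 2.58], [-1.02, 4.17], [0.09, 2.62], [-3.14, 3.14]. Speed limits (rad/s): [2.57, 2.57, 3.14, 3.14, 3.14, 3.14].

### API

Orientations are given as a unit quaternion [w, x, y, z].
In Python, from plant import state, grab_frame, get_calibration, job_done, recognise, regions_of gives the robot as it stands.
- The arm moves only by the tool apply_moves, never from a script. Its argument "targets" is a list of rows, each an object with "translation": the shift along the tool's x, y, z normalised to -1 to 1, where 1 is 100 mm, a list of three; "twist": the turn about the tool's z normalised to -1 to 1, where 1 is 0.1 rad; "hand": the opening, from 0 (shut) to 1 (fully open). A call has 1 to 8 rows; each row shifts and turns the commanded pose from where the row before left it, along the tool's axes as they then stand; what a row does not reach is not made up. A row lasts 1/10 s, in which the tool goes at most 50 mm and 8.59 degrees, less where a joint would pass 70% of its speed; a pose out of reach is approached as far as the arm can. A call with a number of a shift or a turn outside -1 to 1 is refused whole. A call with a gripper value outside its range is refused whole. The fingers move at their own pace and stop on an object; the grip force is fixed at half the most. Time passes only in rows, so rows that do not move let the fingers close. It gives the time, the measured TCP pose, the force, the opening and the grip force at its end, in the units of the state.
- state(): the state, without advancing time (a new reading comes with each control period).
- grab_frame(name): name is "side" or "top" or "wrist"; returns the picture (420x560x3 uint8, red, green, blue); there is no depth.
- get_calibration(name): a dict with "camera_matrix" (3x3 intrinsics, pixels), "pose" (4x4, takes a point from camera to world coordinates). Camera axes: x right, y up, looking along -z (the intrinsics and any distortion apply to the point x, -y, -z); pixel columns grow to the right and rows downward; lengths in m; the calibration is good to about 2 mm. A picture is of the moment at which its call begins: read the wrist's pose just before it. get_calibration takes no time and is no camera call; for the wrist camera it gives the pose at the moment of the call.
- job_done(): hands the job in; it is judged then, once.
Trained networks look in the newest picture that a camera, given by its name, has taken for a name from the list of things; names that differ only in an ending like _2 or _b are one class to them, and where a whole thing is asked for, a point or a joint stands for the part that bears it (a point fixed in the world has none). Each returns a list of dicts, best first, with "score" (0 to 1); they miss things now and then, are a little off and sometimes report something else, mostly with a low value. They report only what shows in the picture. A call takes as long as a camera call. They do not tell look-alikes from the thing itself.
- recognise(camera, query): "point" ([x, y, z] in m, in world coordinates, good to about 4 mm: the middle of the surface that is visible of it).
- regions_of(camera, query): "pixels" (420x560 bool, what is visible of it).
The state is a dict: "time": time; "joint_pos": joint angles; "joint_vel": joint speeds; "joint_efforts": joint torques, N m; "tool_pos": TCP position; "tool_rot": TCP orientation; "contact_force": force on the tool from outside, world axes, zero at the start; "ft_torque": the same for the moment, N m; "gripper_width": opening from 0.0 (shut) to 1.0 (fully open); "grasp_force": force on a finger pad.
Only numpy, scipy, OpenCV 4.12 (cv2) and the standard library are available. Lean on these libraries where they do the work, as an engineer would, in place of code of your own. Each camera call takes 0.05 s, during which the arm holds its last target. There are 200 camera calls.

### The job

Take the loose dimmer card from its stand and, with both ejector levers still open, slide it down the two card guides of the chassis until you feel it press lightly on the sprung contacts. Let go, then gently swing both levers inward until each goes firm, so that the levers, and not your push, seat the card fully home; never force a lever once it is firm. Leave the other things on the table alone.

Things in the scene. Friction and masses are not known exactly. Their poses are not given: they have to be found in the camera images.
- card: Loose dimmer card in the stand: upright green board 6 mm thick (x), 120 wide (y), 70 tall (z), about 0.2 to 0.37 kg. On the middle of its top edge a black grip bar, 14 mm thick (x), 40 wide, 30 tall (70 to 100 mm above the lower edge). Components stand 9 mm off its -x face, 42 to 62 mm up. Origin: centre of the lower edge. Goes into the slot either way round.
- stand: Low plywood stand that holds the card upright at the start, fixed to the table. Origin: centre of its underside; its slot runs along its y. The card's lower edge rests 8 mm above the table; the slot walls reach 36 mm above the table, so lift straight up by more than 30 mm.
- chassis: Light-dimmer chassis, a low grey open box 150 (x) by 200 mm (y), fixed to the table. Origin: centre of its underside, z up. Its free slot lies in the plane x = 0 and runs along chassis y, with a grey card guide at each end. Two shorter green cards (70 mm tall) sit behind it at x = 34 and 56 mm.
- slot_mouth (a point): Centre of the free slot's mouth, midway between the guides at their straight tops, 85 mm above the table; a flared lead-in (3 mm each side in x) reaches up to 95 mm. Guide channels: 9 mm wide in x (card 6), 125 mm end to end in y (card 120). From 5 mm below the mouth a sprung brake in the guides resists with about 7 N all the way down; a released card stays put.
- contact_left (a joint): How far the card presses down the sprung brass contact under its +y half, m: 0 untouched, 0.006 card home (hard down). Force 1 N plus 1.1 N/mm for each contact, added to the brake's. First felt with the card's lower edge 26 to 36 mm above the table, home 6 mm lower: the connector's height differs each time, is not measured and must be felt.
- contact_right (a joint): The same under the -y half.
- lever_left (a joint): Ejector lever at the chassis's +y end, rad: 0 = fully open (arm leaning 40 deg outward), growing as its knob swings up and inward. With the card in it goes firm, card home, somewhere in 1.1 to 1.5 rad depending on the connector's height (1.7 = end of travel with no card). Stays where it is left; its knob takes about 4 to 9 N along its arc until firm.
- lever_right (a joint): The mirror-image ejector lever at the chassis's -y end, same values.
- lever_left_knob (a point): Centre of the black bar knob on the end of the left lever: a cylinder along chassis x, 14 mm across, 24 mm long, 75 mm from the hinge. About 156 mm above the table when open, rising to 174 mm as the arm passes upright. Push it from outside and follow its arc about the hinge: rubber fingers pushing dead level grip it and bind.
- lever_right_knob (a point): The same on the right lever.
- lever_left_hinge (a point): Pivot of the left lever (axis along chassis x), 79 mm from the slot's middle along chassis +y, 99 mm above the table. A 28 mm steel nose swings from it in and down onto the card's upper corner. Open, the nose stands beside the slot's end, up to 130 mm above the table and 4 to 7 mm clear of the card's edge.
- lever_right_hinge (a point): Pivot of the right lever, 79 mm from the slot's middle along chassis -y.
- lens: Bystander, to be left alone: black camera lens standing upright, 76 mm across, 85 mm tall.
- cap: Bystander, to be left alone: flat black lens cap, 72 mm across, 10 mm thick.
- meter: Bystander, to be left alone: grey hand light meter lying flat, 110 x 58 x 18 mm (x, y, z) with a white dome to 34 mm.
- driver: Bystander, to be left alone: screwdriver lying flat, 160 mm long.
- drops: Bystander, to be left alone: small clear bottle, 36 mm across, 95 mm tall.
- dish: Bystander, to be left alone: white bowl, 100 mm across, 30 mm tall.
- clamp: Bystander, to be left alone: dark steel clamp block, 45 x 40 mm, about 60 mm tall.
Not all that is in view belongs to the job. There is more than one size of the card; the one meant has the size given above.

How it is judged:
On the way, in this order (a step that is already met when the one before it is completed fails the run):
1. the card is slid down the guides onto both contacts (each pressed by more than 0.8 mm) with both levers still open (below 0.4 rad) (value of joint each of contact_left, contact_right above 0.0008 m and value of joint each of lever_left, lever_right below 0.4 rad), for 0.1 s.
2. both levers are swung in (beyond 1.0 rad) and the card is home on both contacts (each pressed by more than 4.6 mm of 6) (value of joint each of contact_left, contact_right above 0.0046 m and value of joint each of lever_left, lever_right above 1 rad), for 0.2 s.
At the end, for the whole second after the job is handed in: The card stands at rest in the slot (within 6 mm of its middle, in line to 0.08 rad, upright to 0.06 rad), home on both contacts (each pressed by more than 4.6 mm of 6), with both levers swung in beyond 1.0 rad and each still bearing on the card (more than 1 N) (all of step 2 and contact force between card and lever_left above 1 N and contact force between card and lever_right above 1 N and horizontal distance between card and slot_mouth below 0.006 m and angle between the y axis of card and the y axis of chassis, either way round below 0.08 rad and angle between card's own z axis and vertical below 0.06 rad and linear speed of card below 0.01 m/s); the robot touches nothing.
It fails at once if the card is pushed home by hand: a contact is pressed by more than 4.6 mm while both levers are still open (below 0.4 rad) (value of joint any of contact_left, contact_right above 0.0046 m and value of joint each of lever_left, lever_right below 0.4 rad).
It fails at once if a lever is forced: it bears on the card with more than 75 N (about 30 N at its knob) (contact force between card and lever_left above 75 N or contact force between card and lever_right above 75 N).
It fails at once if a bystander is moved by more than 40 mm (distance of any of lens, cap, meter, driver, drops, dish, clamp from where it was at the start of the episode above 0.04 m).
It also fails if it takes over 72 s, if anything falls off the work surface, if the arm or the gripper's body presses on something with over 40 N, if the wrist force passes 120 N, or if a joint passes its speed limit or range.

## Working session

There is one attempt and no reset: what is moved stays moved. The work goes in short steps, Python scripts to look and compute and a tool call to move; the robot and the scene stay as the last step left them, time stands still between calls to the robot, and variables do not carry over. Pictures are saved under pics/ and viewed, at most 10 in all, crops included, and the job is handed in when it is done.

Besides the shell and the picture viewer there is one more tool, called by a JSON object that holds its "fn" and its "kwargs", one argument or row to a line. apply_moves: Moves the arm, as the interface text tells. Its arguments: {"type":"object","properties":{"targets":{"type":"array"}},"required":["targets"]}

```bash
mkdir -p pics
cat > h.py <<'E'
import numpy as np, cv2
from plant import *
def save(n,f): cv2.imwrite('pics/'+f,cv2.cvtColor(grab_frame(n),cv2.COLOR_RGB2BGR))
def proj(n,P,c=None):
    c=c or get_calibration(n);T=np.linalg.inv(np.array(c['pose']));p=T[:3,:3]@np.array(P)+T[:3,3]
    q=np.array(c['camera_matrix'])@np.array([p[0],-p[1],-p[2]]);return q[:2]/q[2]
def ray(n,uv,z,c=None):
    c=c or get_calibration(n);M=np.array(c['pose']);d=np.linalg.inv(np.array(c['camera_matrix']))@np.array([uv[0],uv[1],1.])
    d=M[:3,:3]@np.array([d[0],-d[1],-d[2]]);o=M[:3,3];return o+d*(z-o[2])/d[2]
E
python3 - <<'E'
from h import *
save('top','t1.png');
for q in ['card','stand','chassis','lever_left','lever_right','lever_left_knob','lever_right_knob','lens','cap','meter','driver','drops','dish','clamp']:
    print(q,[(np.round(r['point'],3).tolist(),round(r['score'],2)) for r in recognise('top',q)])
save('side','s1.png')
for q in ['card','stand','chassis','lever_left']:
    print(q,[(np.round(r['point'],3).tolist(),round(r['score'],2)) for r in recognise('side',q)])
print(state())
E
```

```text
card [([0.73, -0.393, 0.088], 0.97), ([0.334, -0.294, 0.096], 0.91), ([0.606, 0.073, 0.026], 0.6), ([0.53, -0.263, 0.078], 0.47), ([0.385, -0.122, 0.016], 0.4), ([0.583, 0.385, 0.016], 0.23)]
stand [([0.52, -0.26, 0.01], 0.62)]
chassis [([0.505, 0.115, 0.012], 0.91)]
lever_left [([0.51, 0.219, 0.143], 0.53)]
lever_right [([0.528, -0.26, 0.08], 0.66), ([0.501, 0.009, 0.142], 0.56)]
lever_left_knob [([0.51, 0.218, 0.145], 0.53)]
lever_right_knob [([0.501, 0.007, 0.143], 0.66)]
lens [([0.544, -0.408, 0.081], 0.84)]
cap [([0.386, 0.176, 0.012], 0.63), ([0.501, 0.009, 0.146], 0.31)]
meter [([0.384, -0.122, 0.015], 0.69)]
driver [([0.605, 0.078, 0.027], 0.47)]
drops [([0.43, 0.359, 0.066], 0.51)]
dish [([0.382, 0.178, 0.009], 0.64)]
clamp [([0.675, -0.204, 0.039], 0.85)]
card [([0.73, -0.372, 0.077], 0.88), ([0.338, -0.29, 0.063], 0.6), ([0.528, -0.246, 0.068], 0.57)]
stand [([0.52, -0.241, 0.006], 0.78)]
chassis [([0.507, 0.134, 0.035], 0.6)]
lever_left [([0.508, 0.22, 0.138], 0.52)]
{'time': 1.0, 'joint_pos': array([-1.28899686e+00,  5.27028025e-02,  1.61290630e+00, -1.63056765e-05,
        1.47599550e+00, -1.18999897e-01]), 'joint_vel': array([-1.12467285e-03, -7.19130774e-04, -5.33570718e-05,  1.38273505e-04,
       -2.63984577e-04,  1.23313435e-03]), 'joint_efforts': array([ 2.54854102e-03, -3.93687773e+01, -3.70475864e+01,  1.81527712e-04,
        2.94646052e-04, -3.57438815e-06]), 'tool_pos': array([ 0.24383738, -0.57545001,  0.25329806]), 'tool_rot': array([-5.29796247e-06,  9.79986941e-01,  1.99061787e-01, -8.57539670e-06]), 'contact_force': array([ 0.68677828, -0.14599261, -0.27119567]), 'ft_torque': array([ 0.01148577, -0.00866181,  0.00377479]), 'grasp_force': 0.0, 'gripper_width': 0.9992293294085877}
```

View pics/t1.png

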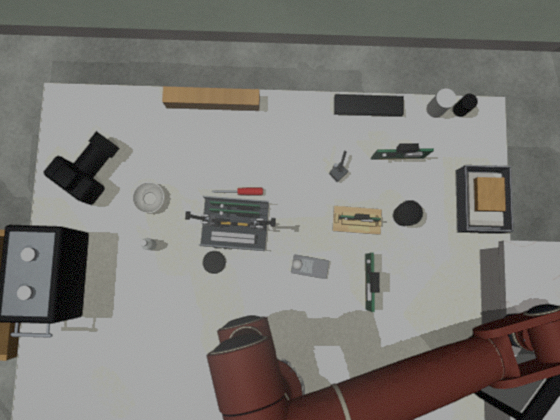

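View pics/s1.png

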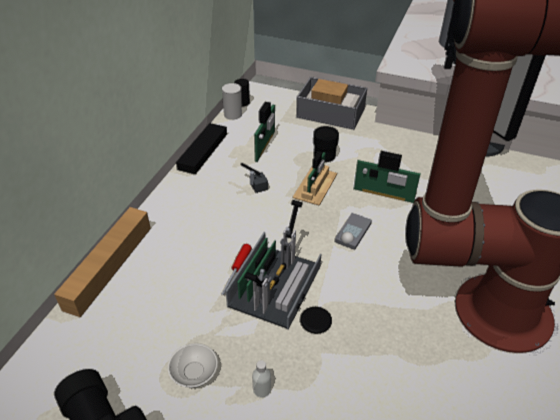

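```bash
cat >> h.py <<'E'
from scipy.spatial.transform import Rotation as R
def pose():
    s=state();r=R.from_quat(np.roll(s['tool_rot'],-1)).as_matrix();return np.array(s['tool_pos']),r,np.arctan2(r[1,0],r[0,0])
def plan(tgt,yaw,n):
    """n rows from the present pose to tgt, yaw (rad): tool-frame shift in 100 mm, twist in 0.1 rad"""
    p,r,y=pose();d=(np.array(tgt)-p)/n;dy=(yaw-y)/n
    for i in range(n):
        a=y+dy*i;c,s=np.cos(a),np.sin(a)
        t=[c*d[0]+s*d[1],s*d[0]-c*d[1],-d[2]]
        print(np.round(np.array(t)*10,3).tolist(),round(-dy*10,3))
E
python3 - <<'E'
from h import *
p,r,y=pose();print(p,y)
c=get_calibration('wrist');M=np.array(c['pose']);print(np.round(np.linalg.inv(np.block([[r,p[:,None]],[np.zeros((1,3)),1]]))@M,3),c['camera_matrix'])
plan([0.50,-0.30,0.30],np.pi/2,13)
E
```

```text
[ 0.24383738 -0.57545001  0.25329806] 0.4008009096059107
[[ 0.001  0.958  0.288  0.074]
 [ 1.    -0.001 -0.001  0.   ]
 [-0.001  0.288 -0.958 -0.12 ]
 [ 0.     0.     0.     1.   ]] [[335.40532865   0.         279.88051341]
 [  0.         335.40532865 213.17816257]
 [  0.           0.           1.        ]]
[0.264, -0.118, -0.036] -0.9
[0.274, -0.094, -0.036] -0.9
[0.281, -0.069, -0.036] -0.9
[0.286, -0.043, -0.036] -0.9
[0.289, -0.018, -0.036] -0.9
[0.289, 0.008, -0.036] -0.9
[0.287, 0.034, -0.036] -0.9
[0.283, 0.06, -0.036] -0.9
[0.276, 0.085, -0.036] -0.9
[0.268, 0.11, -0.036] -0.9
[0.257, 0.133, -0.036] -0.9
[0.244, 0.156, -0.036] -0.9
[0.229, 0.177, -0.036] -0.9
```

{"fn": "apply_moves", "kwargs": {
  "targets": [
    {"translation":[0.264,-0.118,-0.036],"twist":-0.9,"hand":1},
    {"translation":[0.274,-0.094,-0.036],"twist":-0.9,"hand":1},
    {"translation":[0.281,-0.069,-0.036],"twist":-0.9,"hand":1},
    {"translation":[0.286,-0.043,-0.036],"twist":-0.9,"hand":1},
    {"translation":[0.289,-0.018,-0.036],"twist":-0.9,"hand":1},
    {"translation":[0.289,0.008,-0.036],"twist":-0.9,"hand":1},
    {"translation":[0.287,0.034,-0.036],"twist":-0.9,"hand":1},
    {"translation":[0.283,0.06,-0.036],"twist":-0.9,"hand":1}
  ]
}}

```text
time: 1.8
tool_pos: [0.4021, -0.405, 0.2824]
tool_rot: [0.0, 0.846, 0.533, 0.0]
contact_force: [0.5, 0.6, 0.0]
gripper_width: 1.003
grasp_force: 0.0
```

{"fn": "apply_moves", "kwargs": {
  "targets": [
    {"translation":[0.276,0.085,-0.036],"twist":-0.9,"hand":1},
    {"translation":[0.268,0.11,-0.036],"twist":-0.9,"hand":1},
    {"translation":[0.257,0.133,-0.036],"twist":-0.9,"hand":1},
    {"translation":[0.244,0.156,-0.036],"twist":-0.9,"hand":1},
    {"translation":[0.229,0.177,-0.036],"twist":-0.9,"hand":1},
    {"translation":[0,0,0],"twist":0,"hand":1},
    {"translation":[0,0,0],"twist":0,"hand":1}
  ]
}}

```text
time: 2.5
tool_pos: [0.5001, -0.2997, 0.3002]
tool_rot: [0.0, 0.707, 0.707, -0.0]
contact_force: [-0.5, 0.4, 0.1]
gripper_width: 1.001
grasp_force: 0.0
```

Run:
```python
from h import *
p,r,y=pose();print(p,y)
save('wrist','w1.png')
for q in ['card','stand']:
    print(q,[(np.round(r['point'],3).tolist(),round(r['score'],2)) for r in recognise('wrist',q)])
```

```text
[ 0.50007073 -0.29967658  0.30017027] 1.5711722136971347
card [([0.723, -0.388, 0.085], 0.76), ([0.352, -0.288, 0.1], 0.68), ([0.528, -0.266, 0.079], 0.64)]
stand [([0.522, -0.255, 0.009], 0.79)]
```

View pics/w1.png

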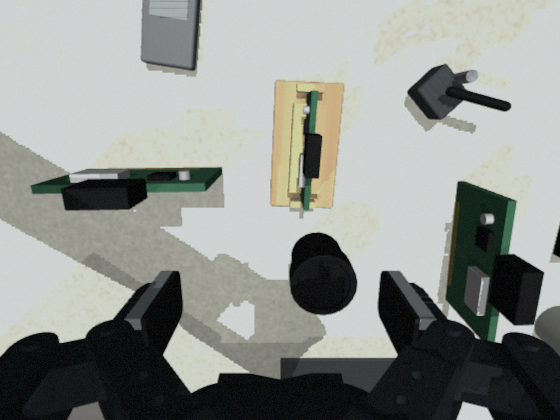

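The stand's card runs from about (314,91) to (308,209); its black bar is at (305–321,134–178). The lens is at (323,272), and two larger cards are left and right.

Run:
```python
from h import *
im=cv2.imread('pics/w1.png').astype(int);c=get_calibration('wrist')
sub=im[70:215,270:345];b,g,r=sub[...,0],sub[...,1],sub[...,2]
dk=(sub.max(2)<45);gr=(g>r+15)&(g>b+5)
n,l,st,ce=cv2.connectedComponentsWithStats(dk.astype('uint8'))
for i in range(1,n):
  if st[i,4]>100: print(st[i],ce[i]+[270,70])
ys,xs=np.nonzero(gr);xs+=270;ys+=70;print(xs.min(),xs.max(),ys.min(),ys.max(),len(xs))
for y in range(90,212,6):
  k=xs[ys==y]
  d=np.nonzero(dk[y-70])[0]+270
  print(y,(k.min(),k.max()) if len(k) else None,(d.min(),d.max()) if len(d) else None)
for uv,z in [((305,134),.108),((321,134),.108),((305,178),.108),((321,178),.108),((318,91),.078),((306,210),.078),((275,80),0.008),((343,83),.008),((271,205),.008),((338,209),.008)]: print(uv,np.round(ray('wrist',uv,z,c),4))
```

```text
[ 33  44  19  64 774] [311.05297158 152.05684755]
302 317 91 210 523
90 None None
96 (np.int64(308), np.int64(317)) (np.int64(307), np.int64(310))
102 (np.int64(307), np.int64(316)) (np.int64(307), np.int64(309))
108 (np.int64(310), np.int64(316)) None
114 (np.int64(310), np.int64(315)) (np.int64(309), np.int64(309))
120 (np.int64(309), np.int64(315)) (np.int64(305), np.int64(308))
126 (np.int64(309), np.int64(314)) (np.int64(304), np.int64(308))
132 (np.int64(309), np.int64(314)) (np.int64(304), np.int64(308))
138 None (np.int64(305), np.int64(321))
144 None (np.int64(305), np.int64(320))
150 None (np.int64(304), np.int64(320))
156 None (np.int64(304), np.int64(319))
162 None (np.int64(304), np.int64(319))
168 None (np.int64(303), np.int64(318))
174 None (np.int64(304), np.int64(318))
180 (np.int64(306), np.int64(310)) None
186 (np.int64(305), np.int64(310)) None
192 (np.int64(302), np.int64(309)) (np.int64(302), np.int64(303))
198 (np.int64(304), np.int64(309)) (np.int64(302), np.int64(303))
204 (np.int64(303), np.int64(309)) None
210 (np.int64(305), np.int64(307)) None
(305, 134) [ 0.5225 -0.2461  0.108 ]
(321, 134) [ 0.537  -0.2461  0.108 ]
(305, 178) [ 0.5233 -0.2865  0.108 ]
(321, 178) [ 0.5384 -0.2865  0.108 ]
(318, 91) [ 0.5363 -0.2078  0.078 ]
(306, 210) [ 0.5274 -0.3265  0.078 ]
(275, 80) [ 0.4942 -0.1919  0.008 ]
(343, 83) [ 0.5722 -0.1952  0.008 ]
(271, 205) [ 0.4883 -0.3403  0.008 ]
(338, 209) [ 0.5739 -0.3456  0.008 ]
```

{"fn": "apply_moves", "kwargs": {
  "targets": [
    {"translation":[0.35,0,-0.02],"twist":0.45,"hand":1},
    {"translation":[0.35,0,-0.02],"twist":0,"hand":1},
    {"translation":[0.35,0,-0.02],"twist":0,"hand":1},
    {"translation":[0.35,0,-0.02],"twist":0,"hand":1},
    {"translation":[0.35,0,-0.02],"twist":0,"hand":1},
    {"translation":[0.35,0,-0.02],"twist":0,"hand":1},
    {"translation":[0.35,0,-0.02],"twist":0,"hand":1},
    {"translation":[0.35,0,-0.02],"twist":0,"hand":1}
  ]
}}

```text
time: 3.45
tool_pos: [0.5106, -0.0198, 0.3161]
tool_rot: [0.0, 0.724, 0.69, 0.0]
contact_force: [0.5, -0.6, -0.8]
gripper_width: 1.001
grasp_force: 0.0
```

{"fn": "apply_moves", "kwargs": {
  "targets": [
    {"translation":[0.35,0,-0.02],"twist":0,"hand":1},
    {"translation":[0.35,0,-0.02],"twist":0,"hand":1},
    {"translation":[0.35,-0.1,-0.02],"twist":0,"hand":1},
    {"translation":[0.35,-0.1,0],"twist":0,"hand":1},
    {"translation":[0,0,0],"twist":0,"hand":1},
    {"translation":[0,0,0],"twist":0,"hand":1}
  ]
}}

```text
time: 4.05
tool_pos: [0.4971, 0.1203, 0.322]
tool_rot: [0.0, 0.723, 0.691, -0.0]
contact_force: [-0.2, -0.1, -0.0]
gripper_width: 1.001
grasp_force: 0.0
```

Run:
```python
from h import *
p,r,y=pose();print(p,y)
save('wrist','w2.png')
for q in ['chassis','lever_left','lever_right','lever_left_knob','lever_right_knob']:
    print(q,[(np.round(r['point'],3).tolist(),round(r['score'],2)) for r in recognise('wrist',q)])
im=cv2.imread('pics/w2.png');cv2.imwrite('pics/w2b.png',cv2.resize(im,(800,600),interpolation=cv2.INTER_CUBIC))
```

```text
[0.49712776 0.12028049 0.32198426] 1.5259360803027169
chassis []
lever_left [([0.513, 0.221, 0.156], 0.63), ([0.502, 0.014, 0.154], 0.26)]
lever_right [([0.499, 0.008, 0.147], 0.73)]
lever_left_knob [([0.513, 0.224, 0.157], 0.84), ([0.511, 0.122, 0.028], 0.62)]
lever_right_knob [([0.502, 0.011, 0.148], 0.65), ([0.509, 0.126, 0.033], 0.17)]
```

View pics/w2b.png

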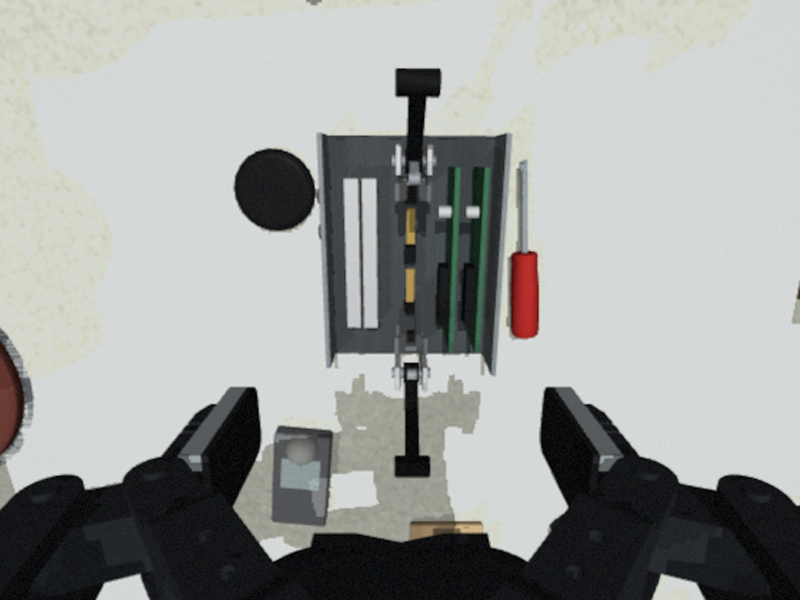

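The knobs show at (418,82) and (412,466), and the gold contacts at (411,226) and (410,285) in the 800-pixel view. The open slot lies between the lever hinges.

Run:
```python
from h import *
c=get_calibration('wrist')
L=ray('wrist',(418*.7,82*.7),.158,c);Rr=ray('wrist',(412*.7,466*.7),.158,c)
print('knobs',L,Rr,(L+Rr)/2,np.linalg.norm(L-Rr),np.arctan2(L[0]-Rr[0],L[1]-Rr[1]))
for uv in [(411,226),(410,285)]: print(ray('wrist',np.array(uv)*.7,.032,c))
for a in [(413,163),(412,372)]: print('hinge',ray('wrist',np.array(a)*.7,.103,c))
im=cv2.imread('pics/w2.png').astype(int)
dk=im.max(2)<50
for y in list(range(48,70,2))+list(range(260,336,6)):
  d=np.nonzero(dk[y,265:320])[0]+265
  if len(d): m=(d.min()+d.max())/2;print(y,d.min(),d.max(),np.round(ray('wrist',(m,y),.158 if (y<70 or y>318) else .12,c),4)[:2])
# gold
b,g,r=im[...,0],im[...,1],im[...,2];m=(r>b+50)&(g>b+25);m[:, :270]=0;m[:,310:]=0;m[:130]=0;m[230:]=0
ys,xs=np.nonzero(m);
for lo,hi in [(130,180),(180,230)]:
  k=(ys>=lo)&(ys<hi);print(len(xs[k]),xs[k].mean(),ys[k].mean(),ys[k].min(),ys[k].max(),ray('wrist',(xs[k].mean(),ys[k].mean()),.032,c))
```

```text
knobs [0.51305835 0.23304614 0.158     ] [ 0.5004077  -0.00890404  0.158     ] [0.50673303 0.11207105 0.158     ] 0.24228068322440222 0.05223861212611783
[0.50839701 0.13884653 0.032     ]
[0.50547402 0.08710489 0.032     ]
hinge [0.51018905 0.19066208 0.103     ]
hinge [0.50351425 0.03620089 0.103     ]
48 278 284 [0.5044 0.2401]
50 278 307 [0.5132 0.2383]
52 278 307 [0.5131 0.2369]
54 278 307 [0.5131 0.2355]
56 278 307 [0.513 0.234]
58 278 307 [0.513  0.2326]
60 278 307 [0.5129 0.2312]
62 278 307 [0.5129 0.2298]
64 278 307 [0.5128 0.2283]
66 278 306 [0.5124 0.2269]
68 286 297 [0.5119 0.2255]
260 283 283 [0.4978 0.0448]
266 283 292 [0.5022 0.0377]
272 284 291 [0.5019 0.0307]
278 284 291 [0.5017 0.0237]
284 284 291 [0.5014 0.0166]
290 284 292 [0.5016 0.0094]
296 284 292 [0.5013 0.0021]
302 284 292 [ 0.501  -0.0053]
308 284 292 [ 0.5008 -0.0128]
314 284 292 [ 0.5005 -0.0203]
320 277 299 [ 0.5003 -0.0018]
326 277 300 [ 0.5005 -0.0087]
332 277 300 [ 0.5002 -0.0156]
138 286.9347826086956 158.2826086956522 146 170 [0.50746345 0.13878957 0.032     ]
142 286.5 199.5 188 211 [0.50484435 0.08713401 0.032     ]
```

{"fn": "apply_moves", "kwargs": {
  "targets": [
    {"translation":[-0.32,0.042,0.08],"twist":0,"hand":1},
    {"translation":[-0.32,0.042,0.08],"twist":0,"hand":1},
    {"translation":[-0.32,0.042,0.08],"twist":0,"hand":1},
    {"translation":[-0.32,0.042,0.08],"twist":0,"hand":1},
    {"translation":[-0.32,0.042,0.08],"twist":0,"hand":1},
    {"translation":[-0.32,0.042,0.08],"twist":0,"hand":1},
    {"translation":[-0.32,0.042,0.08],"twist":0,"hand":1},
    {"translation":[-0.32,0.042,0.08],"twist":0,"hand":1}
  ]
}}

```text
time: 5.15
tool_pos: [0.5191, -0.1387, 0.2579]
tool_rot: [0.0, 0.723, 0.691, 0.0]
contact_force: [0.3, 0.2, 0.2]
gripper_width: 1.006
grasp_force: 0.0
```

{"fn": "apply_moves", "kwargs": {
  "targets": [
    {"translation":[-0.32,0.042,0.08],"twist":0,"hand":1},
    {"translation":[-0.32,0.042,0.08],"twist":0,"hand":1},
    {"translation":[-0.32,0.042,0.08],"twist":0,"hand":1},
    {"translation":[-0.335,0.037,0.08],"twist":0,"hand":1},
    {"translation":[0,0,0],"twist":0,"hand":0.7},
    {"translation":[0,0,0],"twist":0,"hand":0.6}
  ]
}}

```text
time: 5.75
tool_pos: [0.5293, -0.2675, 0.2256]
tool_rot: [-0.001, 0.724, 0.69, 0.0]
contact_force: [0.7, 0.5, 0.3]
gripper_width: 0.695
grasp_force: 0.0
```

Run:
```python
from h import *
p,r,y=pose();print(p,y)
save('wrist','w3.png')
im=cv2.imread('pics/w3.png');cv2.imwrite('pics/w3b.png',cv2.resize(im,(800,600),interpolation=cv2.INTER_CUBIC))
for z,P in [('bar',[.5297,-.267,.108]),('e1',[.5327,-.207,.078]),('e2',[.5267,-.327,.078])]: print(z,proj('wrist',P)/.7)
plan([.5297,-.267,.104],1.526,4)
```

```text
[ 0.52926238 -0.26751813  0.22562456] 1.523703409484474
bar [399.29996776 308.3525923 ]
e1 [399.84565205 186.44860467]
e2 [398.89791492 387.13600878]
[-0.0, 0.0, 0.305] -0.003
[-0.0, 0.0, 0.305] -0.003
[-0.0, 0.0, 0.305] -0.003
[-0.0, 0.0, 0.305] -0.003
```

View pics/w3b.png

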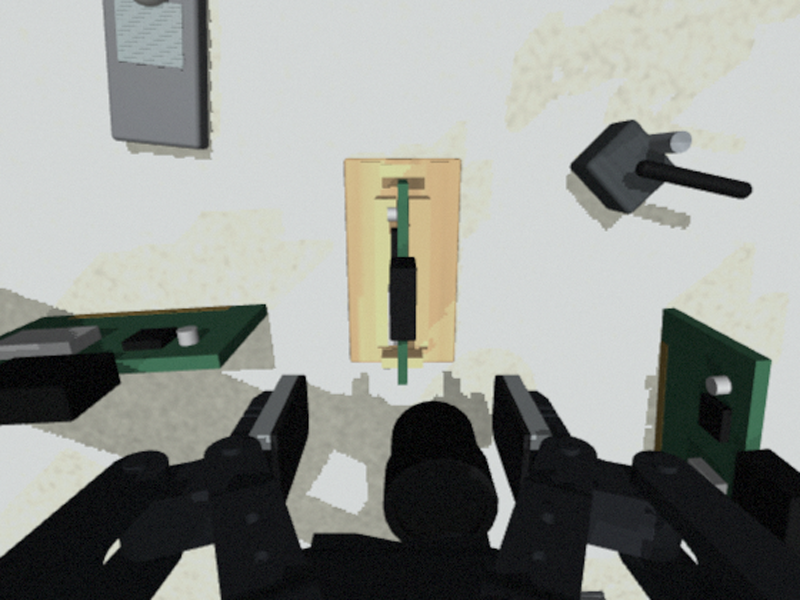

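The bar's top is centred near (403,304) and the board's ends near (403,181) and (403,384), about 1.5 mm in x from the prediction. The fingers straddle it.

{"fn": "apply_moves", "kwargs": {
  "targets": [
    {"translation":[0.015,0.016,0.3],"twist":0,"hand":0.6},
    {"translation":[0,0,0.3],"twist":0,"hand":0.6},
    {"translation":[0,0,0.3],"twist":0,"hand":0.6},
    {"translation":[0,0,0.2],"twist":0,"hand":0.6},
    {"translation":[0,0,0.11],"twist":0,"hand":0.6},
    {"translation":[0,0,0],"twist":0,"hand":0.6},
    {"translation":[0,0,0],"twist":0,"hand":0.0},
    {"translation":[0,0,0],"twist":0,"hand":0.0}
  ]
}}

```text
time: 6.6
tool_pos: [0.5325, -0.2658, 0.1072]
tool_rot: [0.002, 0.723, 0.691, 0.0]
contact_force: [-0.6, 0.1, -0.2]
gripper_width: 0.271
grasp_force: 0.0
```

{"fn": "apply_moves", "kwargs": {
  "targets": [
    {"translation":[0,0,0],"twist":0,"hand":0.0},
    {"translation":[0,0,0],"twist":0,"hand":0.0},
    {"translation":[0,0,0],"twist":0,"hand":0.0},
    {"translation":[0,0,0],"twist":0,"hand":0.0},
    {"translation":[0,0,0],"twist":0,"hand":0.0}
  ]
}}

```text
time: 7.1
tool_pos: [0.5322, -0.2659, 0.1072]
tool_rot: [0.001, 0.723, 0.691, 0.0]
contact_force: [-1.3, 0.4, 6.8]
gripper_width: 0.157
grasp_force: 60.0
```

{"fn": "apply_moves", "kwargs": {
  "targets": [
    {"translation":[0,0,-0.1],"twist":0,"hand":0},
    {"translation":[0,0,-0.2],"twist":0,"hand":0},
    {"translation":[0,0,-0.25],"twist":0,"hand":0},
    {"translation":[0,0,-0.3],"twist":0,"hand":0},
    {"translation":[0,0,-0.3],"twist":0,"hand":0},
    {"translation":[0,0,-0.3],"twist":0,"hand":0},
    {"translation":[0,0,-0.3],"twist":0,"hand":0},
    {"translation":[0,0,-0.3],"twist":0,"hand":0}
  ]
}}

```text
time: 7.9
tool_pos: [0.5311, -0.2651, 0.3113]
tool_rot: [-0.0, 0.723, 0.691, 0.0]
contact_force: [0.4, 0.1, -2.2]
gripper_width: 0.15
grasp_force: 58.9
```

Run:
```python
from h import *
s=state();print(pose(),s['contact_force'],s['gripper_width'])
plan([.5065,.1128,.31],1.521,16)
```

```text
(array([ 0.53109708, -0.26513151,  0.31128124]), array([[ 4.50167889e-02,  9.98986230e-01, -4.11224224e-05],
       [ 9.98986206e-01, -4.50167785e-02,  2.25248182e-04],
       [ 2.23168634e-04, -5.12206825e-05, -9.99999974e-01]]), np.float64(1.525764318426836)) [ 0.35240354  0.13189723 -2.24520114] 0.1502442279137656
[0.235, -0.026, 0.001] 0.003
[0.235, -0.026, 0.001] 0.003
[0.235, -0.026, 0.001] 0.003
[0.235, -0.026, 0.001] 0.003
[0.235, -0.026, 0.001] 0.003
[0.235, -0.026, 0.001] 0.003
[0.235, -0.026, 0.001] 0.003
[0.235, -0.026, 0.001] 0.003
[0.235, -0.027, 0.001] 0.003
[0.235, -0.027, 0.001] 0.003
[0.235, -0.027, 0.001] 0.003
[0.235, -0.027, 0.001] 0.003
[0.235, -0.027, 0.001] 0.003
[0.235, -0.027, 0.001] 0.003
[0.235, -0.027, 0.001] 0.003
[0.235, -0.027, 0.001] 0.003
```

{"fn": "apply_moves", "kwargs": {
  "targets": [
    {"translation":[0.235,-0.026,0],"twist":0,"hand":0},
    {"translation":[0.235,-0.026,0],"twist":0,"hand":0},
    {"translation":[0.235,-0.026,0],"twist":0,"hand":0},
    {"translation":[0.235,-0.026,0],"twist":0,"hand":0},
    {"translation":[0.235,-0.026,0],"twist":0,"hand":0},
    {"translation":[0.235,-0.026,0],"twist":0,"hand":0},
    {"translation":[0.235,-0.026,0],"twist":0,"hand":0},
    {"translation":[0.235,-0.026,0],"twist":0,"hand":0}
  ]
}}

```text
time: 8.7
tool_pos: [0.5187, -0.0756, 0.3101]
tool_rot: [-0.0, 0.723, 0.691, 0.0]
contact_force: [0.1, 0.4, -1.8]
gripper_width: 0.15
grasp_force: 58.9
```

{"fn": "apply_moves", "kwargs": {
  "targets": [
    {"translation":[0.235,-0.027,0],"twist":0,"hand":0},
    {"translation":[0.235,-0.027,0],"twist":0,"hand":0},
    {"translation":[0.235,-0.027,0],"twist":0,"hand":0},
    {"translation":[0.235,-0.027,0],"twist":0,"hand":0},
    {"translation":[0.235,-0.027,0],"twist":0,"hand":0},
    {"translation":[0.235,-0.027,0],"twist":0,"hand":0},
    {"translation":[0.235,-0.027,0],"twist":0.05,"hand":0},
    {"translation":[0.235,-0.027,0],"twist":0,"hand":0}
  ]
}}

```text
time: 9.5
tool_pos: [0.5056, 0.1131, 0.3101]
tool_rot: [-0.0, 0.725, 0.689, 0.0]
contact_force: [0.4, -0.2, -2.1]
gripper_width: 0.155
grasp_force: 58.9
```

{"fn": "apply_moves", "kwargs": {
  "targets": [
    {"translation":[0,0,0.3],"twist":0,"hand":0},
    {"translation":[0,0,0.2],"twist":0,"hand":0},
    {"translation":[0,0,0],"twist":0,"hand":0},
    {"translation":[0,0,0],"twist":0,"hand":0}
  ]
}}

```text
time: 9.9
tool_pos: [0.5059, 0.1122, 0.2602]
tool_rot: [-0.0, 0.725, 0.689, -0.0]
contact_force: [0.9, 0.5, -2.3]
gripper_width: 0.154
grasp_force: 58.9
```

Run:
```python
from h import *
s=state();print(pose()[0],pose()[2],s['contact_force'])
save('wrist','w4.png')
im=cv2.imread('pics/w4.png')
cv2.imwrite('pics/w4b.png',cv2.resize(im,(800,600),interpolation=cv2.INTER_CUBIC))
```

```text
[0.50588845 0.112166   0.26022999] 1.5207233807943699 [ 0.87449495  0.46004453 -2.32865732]
```

View pics/w4b.png

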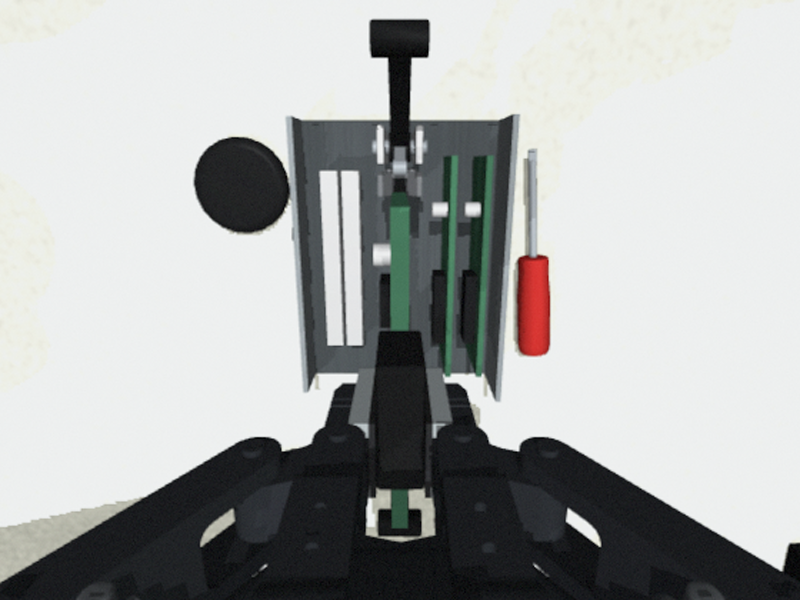

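The card's edge runs at column 400. The left lever arm and hinge plates (380 and 420) are centred on the same column, so it is aligned in x and yaw.

Run:
```python
from h import *
c=get_calibration('wrist');p,r,y=pose();zt=p[2]-.0992+.07
for uv,z in [((400,207),zt),((400,528),zt),((400,500),zt),((400,332),zt+.03),((400,482),zt+.03)]:
  q=ray('wrist',np.array(uv)*.7,z,c);print(uv,np.round(q,4),'tool x,y',np.round(r.T@(q-p),4)[:2])
for n,uv,z in [('knob',(400,37),.158),('hinge',(400,148),.103)]:
  q=ray('wrist',np.array(uv)*.7,z,c);e=q-np.array([.5065,.1128,0]);print(n,np.round(q,4),'chassis y',e[1]*np.cos(.05)+e[0]*np.sin(.05),'x',e[0]*np.cos(.05)-e[1]*np.sin(.05))
```

```text
(400, 207) [0.51   0.1718 0.2321] tool x,y [0.0598 0.0005]
(400, 528) [0.5041 0.0526 0.2321] tool x,y [-0.0596  0.0006]
(400, 500) [0.5047 0.0652 0.2321] tool x,y [-0.047   0.0005]
(400, 332) [0.5084 0.1421 0.2621] tool x,y [0.0301 0.0005]
(400, 482) [0.5061 0.0956 0.2621] tool x,y [-0.0165  0.0005]
knob [0.5133 0.2346 0.158 ] chassis y 0.12194159654431903 x 0.0006715291966863301
hinge [0.5113 0.1919 0.103 ] chassis y 0.07927110895330902 x 0.0008270930634704087
```

{"fn": "apply_moves", "kwargs": {
  "targets": [
    {"translation":[0.005,0.008,0.2],"twist":0,"hand":0},
    {"translation":[0,0,0.2],"twist":0,"hand":0},
    {"translation":[0,0,0.1],"twist":0,"hand":0},
    {"translation":[0,0,0.08],"twist":0,"hand":0},
    {"translation":[0,0,0.06],"twist":0,"hand":0},
    {"translation":[0,0,0.06],"twist":0,"hand":0},
    {"translation":[0,0,0.05],"twist":0,"hand":0},
    {"translation":[0,0,0],"twist":0,"hand":0}
  ]
}}

```text
time: 10.75
tool_pos: [0.5066, 0.1126, 0.1845]
tool_rot: [-0.0, 0.725, 0.689, -0.0]
contact_force: [0.0, -0.4, -2.6]
gripper_width: 0.145
grasp_force: 58.9
```

{"fn": "apply_moves", "kwargs": {
  "targets": [
    {"translation":[0,0,0.06],"twist":0,"hand":0},
    {"translation":[0,0,0.06],"twist":0,"hand":0},
    {"translation":[0,0,0.06],"twist":0,"hand":0},
    {"translation":[0,0,0.06],"twist":0,"hand":0},
    {"translation":[0,0,0.06],"twist":0,"hand":0}
  ]
}}

```text
time: 11.25
tool_pos: [0.5077, 0.1128, 0.1568]
tool_rot: [0.0, 0.725, 0.689, 0.001]
contact_force: [-5.1, -0.0, 9.0]
gripper_width: 0.15
grasp_force: 60.5
```

{"fn": "apply_moves", "kwargs": {
  "targets": [
    {"translation":[0,0,0.05],"twist":0,"hand":0},
    {"translation":[0,0,0.05],"twist":0,"hand":0},
    {"translation":[0,0,0.02],"twist":0,"hand":0}
  ]
}}

```text
time: 11.55
tool_pos: [0.5075, 0.1129, 0.1447]
tool_rot: [0.0, 0.724, 0.689, 0.001]
contact_force: [-4.6, 1.3, 9.1]
gripper_width: 0.151
grasp_force: 60.5
```

{"fn": "apply_moves", "kwargs": {
  "targets": [
    {"translation":[0,-0.008,0.02],"twist":0,"hand":0},
    {"translation":[0,0,0.02],"twist":0,"hand":0},
    {"translation":[0,0,0.01],"twist":0,"hand":0}
  ]
}}

```text
time: 11.85
tool_pos: [0.5073, 0.1129, 0.1398]
tool_rot: [0.001, 0.725, 0.689, 0.001]
contact_force: [-1.0, -0.3, 7.3]
gripper_width: 0.155
grasp_force: 60.2
```

{"fn": "apply_moves", "kwargs": {
  "targets": [
    {"translation":[0,0,0.01],"twist":0,"hand":0},
    {"translation":[0,0,0.01],"twist":0,"hand":0}
  ]
}}

```text
time: 12.05
tool_pos: [0.5073, 0.1129, 0.138]
tool_rot: [0.001, 0.725, 0.689, 0.001]
contact_force: [-1.9, 0.2, 6.3]
gripper_width: 0.148
grasp_force: 60.2
```

{"fn": "apply_moves", "kwargs": {
  "targets": [
    {"translation":[0,0,0.01],"twist":0,"hand":0},
    {"translation":[0,0,0.01],"twist":0,"hand":0}
  ]
}}

```text
time: 12.25
tool_pos: [0.5073, 0.1129, 0.1361]
tool_rot: [0.001, 0.725, 0.689, 0.001]
contact_force: [-2.0, 0.8, 7.3]
gripper_width: 0.147
grasp_force: 60.3
```

{"fn": "apply_moves", "kwargs": {
  "targets": [
    {"translation":[0,0,0.01],"twist":0,"hand":0},
    {"translation":[0,0,0.005],"twist":0,"hand":0}
  ]
}}

```text
time: 12.45
tool_pos: [0.5073, 0.1129, 0.1346]
tool_rot: [0.001, 0.725, 0.689, 0.001]
contact_force: [-2.1, 0.1, 7.2]
gripper_width: 0.146
grasp_force: 60.4
```

{"fn": "apply_moves", "kwargs": {
  "targets": [
    {"translation":[0,0,0.01],"twist":0,"hand":0}
  ]
}}

```text
time: 12.55
tool_pos: [0.5073, 0.1129, 0.1337]
tool_rot: [0.001, 0.725, 0.689, 0.001]
contact_force: [-2.6, 0.8, 8.3]
gripper_width: 0.152
grasp_force: 60.4
```

{"fn": "apply_moves", "kwargs": {
  "targets": [
    {"translation":[0,0,0.01],"twist":0,"hand":0}
  ]
}}

```text
time: 12.65
tool_pos: [0.5073, 0.1129, 0.1327]
tool_rot: [0.001, 0.725, 0.689, 0.001]
contact_force: [-3.0, -0.2, 8.2]
gripper_width: 0.146
grasp_force: 60.5
```

{"fn": "apply_moves", "kwargs": {
  "targets": [
    {"translation":[0,0,0.01],"twist":0,"hand":0}
  ]
}}

```text
time: 12.75
tool_pos: [0.5073, 0.1129, 0.1318]
tool_rot: [0.001, 0.725, 0.689, 0.001]
contact_force: [-3.9, 0.5, 10.1]
gripper_width: 0.151
grasp_force: 60.8
```

{"fn": "apply_moves", "kwargs": {
  "targets": [
    {"translation":[0,-0.004,0.01],"twist":0,"hand":0}
  ]
}}

```text
time: 12.85
tool_pos: [0.5072, 0.1129, 0.1312]
tool_rot: [0.001, 0.724, 0.689, 0.001]
contact_force: [-2.6, -0.4, 10.5]
gripper_width: 0.152
grasp_force: 60.7
```

{"fn": "apply_moves", "kwargs": {
  "targets": [
    {"translation":[0,0,0.005],"twist":0,"hand":0}
  ]
}}

```text
time: 12.95
tool_pos: [0.5072, 0.1129, 0.1309]
tool_rot: [0.001, 0.724, 0.689, 0.001]
contact_force: [-4.1, 0.3, 11.9]
gripper_width: 0.149
grasp_force: 60.9
```

{"fn": "apply_moves", "kwargs": {
  "targets": [
    {"translation":[0,0,0.005],"twist":0,"hand":0}
  ]
}}

```text
time: 13.05
tool_pos: [0.5073, 0.1129, 0.1308]
tool_rot: [0.001, 0.724, 0.689, 0.001]
contact_force: [-4.7, 0.6, 12.5]
gripper_width: 0.147
grasp_force: 61.1
```

{"fn": "apply_moves", "kwargs": {
  "targets": [
    {"translation":[0,-0.004,0.007],"twist":0,"hand":0}
  ]
}}

```text
time: 13.15
tool_pos: [0.5072, 0.1129, 0.1303]
tool_rot: [0.001, 0.724, 0.689, 0.002]
contact_force: [-3.8, 0.2, 11.7]
gripper_width: 0.147
grasp_force: 61.0
```

{"fn": "apply_moves", "kwargs": {
  "targets": [
    {"translation":[0,0,0.004],"twist":0,"hand":0},
    {"translation":[0,0,0],"twist":0,"hand":0}
  ]
}}

```text
time: 13.35
tool_pos: [0.5072, 0.1129, 0.13]
tool_rot: [0.001, 0.724, 0.689, 0.002]
contact_force: [-3.7, -1.0, 12.4]
gripper_width: 0.151
grasp_force: 61.2
```

{"fn": "apply_moves", "kwargs": {
  "targets": [
    {"translation":[0,0,0.005],"twist":0,"hand":0},
    {"translation":[0,0,0],"twist":0,"hand":0},
    {"translation":[0,0,0],"twist":0,"hand":0}
  ]
}}

```text
time: 13.65
tool_pos: [0.5073, 0.1129, 0.1298]
tool_rot: [0.001, 0.724, 0.689, 0.002]
contact_force: [-3.7, 1.0, 14.7]
gripper_width: 0.149
grasp_force: 61.3
```

{"fn": "apply_moves", "kwargs": {
  "targets": [
    {"translation":[0,0,0],"twist":0,"hand":0.3},
    {"translation":[0,0,0],"twist":0,"hand":0.4},
    {"translation":[0,0,0],"twist":0,"hand":0.4},
    {"translation":[0,0,-0.1],"twist":0,"hand":0.4},
    {"translation":[0,0,-0.2],"twist":0,"hand":0.4},
    {"translation":[0,0,-0.3],"twist":0,"hand":0.4},
    {"translation":[0,0,-0.4],"twist":0,"hand":0.4},
    {"translation":[0,0,-0.4],"twist":0,"hand":0.4}
  ]
}}

```text
time: 14.45
tool_pos: [0.5048, 0.1127, 0.2674]
tool_rot: [-0.0, 0.725, 0.689, -0.0]
contact_force: [0.5, -0.3, 0.7]
gripper_width: 0.4
grasp_force: 0.0
```

Run:
```python
from h import *
s=state();print(pose()[0],pose()[2],s['contact_force'])
save('wrist','w5.png')
im=cv2.imread('pics/w5.png')
cv2.imwrite('pics/w5b.png',cv2.resize(im,(800,600),interpolation=cv2.INTER_CUBIC))
```

```text
[0.50483521 0.1126791  0.26738785] 1.5207727990156552 [ 0.51407318 -0.26089613  0.71092106]
```

View pics/w5b.png

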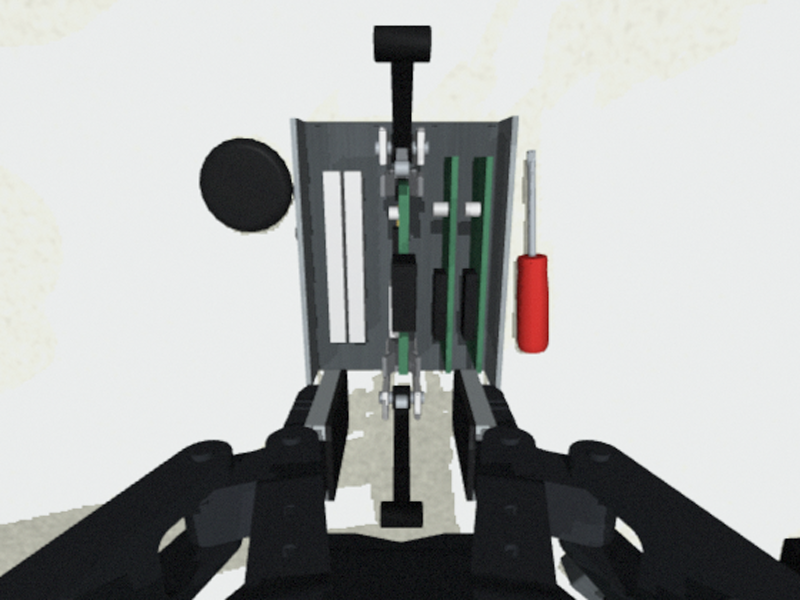

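The card stands in the slot between both hinges, and both levers are still open, with knobs at (403,43) and (402,514).

{"fn": "apply_moves", "kwargs": {
  "targets": [
    {"translation":[0.4,0.022,0],"twist":0,"hand":0},
    {"translation":[0.4,0,0],"twist":0,"hand":0},
    {"translation":[0.4,0,0],"twist":0,"hand":0},
    {"translation":[0.4,0,0],"twist":0,"hand":0},
    {"translation":[0.08,0,0.2],"twist":0,"hand":0},
    {"translation":[0,0,0.3],"twist":0,"hand":0},
    {"translation":[0,0,0.3],"twist":0,"hand":0},
    {"translation":[0,0,0.15],"twist":0,"hand":0}
  ]
}}

```text
time: 15.3
tool_pos: [0.5144, 0.28, 0.168]
tool_rot: [-0.001, 0.724, 0.689, -0.002]
contact_force: [-1.1, -0.3, -0.8]
gripper_width: 0.002
grasp_force: 0.0
```

```bash
cat >> h.py <<'E'
C=np.array([.507,.113]);U=np.array([.05,.99875])
def ch():
    p=pose()[0];e=p[:2]-C;s=state()
    f=s['contact_force'];print('chassis y %.4f x %.4f z %.4f'%(e@U,e@[U[1],-U[0]],p[2]),'F along y %.1f z %.1f'%(f[:2]@U,f[2]),'w',round(s['gripper_width'],3),'t',s['time'])
def arc(side,qs,gap,dz):
    """tool rows (tool x, z; 100 mm) along the knob's arc, TCP = knob + gap outward, dz up"""
    q=np.array(qs);f=.698-q;y=side*(.079+.075*np.sin(f)+gap);z=.099+.075*np.cos(f)+dz
    for a,b,c in zip(q[1:],np.diff(y)*10,-np.diff(z)*10): print('q %.2f'%a,round(b,3),round(c,3))
    print(np.round(y,4),np.round(z,4))
E
python3 - <<'E'
from h import *
ch(); arc(1,np.arange(.1,1.55,.1),.018,.012)
E
```

```text
chassis y 0.1672 x -0.0009 z 0.1680 F along y -0.3 z -0.8 w 0.002 t 15.3
q 0.20 -0.064 -0.039
q 0.30 -0.068 -0.032
q 0.40 -0.07 -0.026
q 0.50 -0.073 -0.018
q 0.60 -0.074 -0.011
q 0.70 -0.075 -0.004
q 0.80 -0.075 0.004
q 0.90 -0.074 0.011
q 1.00 -0.073 0.019
q 1.10 -0.07 0.026
q 1.20 -0.067 0.033
q 1.30 -0.064 0.039
q 1.40 -0.06 0.045
q 1.50 -0.055 0.051
[0.1392 0.1328 0.1261 0.119  0.1118 0.1043 0.0969 0.0894 0.082  0.0747
 0.0677 0.0609 0.0545 0.0486 0.0431] [0.173  0.1769 0.1801 0.1827 0.1845 0.1856 0.186  0.1856 0.1845 0.1826
 0.18   0.1767 0.1728 0.1683 0.1631]
```

{"fn": "apply_moves", "kwargs": {
  "targets": [
    {"translation":[-0.1,0,-0.03],"twist":0,"hand":0},
    {"translation":[-0.08,0,0],"twist":0,"hand":0},
    {"translation":[0,0,0],"twist":0,"hand":0}
  ]
}}

```text
time: 15.6
tool_pos: [0.5163, 0.2616, 0.1766]
tool_rot: [0.001, 0.725, 0.689, 0.002]
contact_force: [0.6, 0.6, 1.0]
gripper_width: 0.003
grasp_force: 0.0
```

{"fn": "apply_moves", "kwargs": {
  "targets": [
    {"translation":[-0.05,0,0],"twist":0,"hand":0},
    {"translation":[-0.03,0,0],"twist":0,"hand":0}
  ]
}}

```text
time: 15.8
tool_pos: [0.5153, 0.2541, 0.1754]
tool_rot: [0.001, 0.725, 0.689, 0.001]
contact_force: [-0.2, 0.2, -0.8]
gripper_width: 0.002
grasp_force: 0.0
```

{"fn": "apply_moves", "kwargs": {
  "targets": [
    {"translation":[-0.03,0,0],"twist":0,"hand":0},
    {"translation":[-0.02,0,0],"twist":0,"hand":0}
  ]
}}

```text
time: 16.0
tool_pos: [0.5147, 0.2505, 0.1748]
tool_rot: [-0.001, 0.725, 0.689, 0.002]
contact_force: [1.1, 7.1, 2.2]
gripper_width: -0.001
grasp_force: 3.6
```

{"fn": "apply_moves", "kwargs": {
  "targets": [
    {"translation":[-0.064,0,-0.039],"twist":0,"hand":0},
    {"translation":[-0.068,0,-0.032],"twist":0,"hand":0},
    {"translation":[-0.07,0,-0.026],"twist":0,"hand":0}
  ]
}}

```text
time: 16.3
tool_pos: [0.5138, 0.2312, 0.1855]
tool_rot: [-0.001, 0.724, 0.689, 0.002]
contact_force: [-2.0, 6.5, 5.3]
gripper_width: 0.001
grasp_force: 3.2
```

{"fn": "apply_moves", "kwargs": {
  "targets": [
    {"translation":[-0.073,0,-0.018],"twist":0,"hand":0},
    {"translation":[-0.074,0,-0.011],"twist":0,"hand":0},
    {"translation":[-0.075,0,-0.004],"twist":0,"hand":0}
  ]
}}

```text
time: 16.6
tool_pos: [0.5131, 0.2084, 0.189]
tool_rot: [-0.0, 0.724, 0.689, 0.002]
contact_force: [0.8, 5.2, 4.8]
gripper_width: -0.0
grasp_force: 2.4
```

{"fn": "apply_moves", "kwargs": {
  "targets": [
    {"translation":[-0.075,0,0.004],"twist":0,"hand":0},
    {"translation":[-0.074,0,0.011],"twist":0,"hand":0}
  ]
}}

```text
time: 16.8
tool_pos: [0.5121, 0.1925, 0.1865]
tool_rot: [0.0, 0.724, 0.689, 0.001]
contact_force: [1.0, 3.8, 2.9]
gripper_width: -0.001
grasp_force: 2.1
```

{"fn": "apply_moves", "kwargs": {
  "targets": [
    {"translation":[0.15,0,0],"twist":0,"hand":0},
    {"translation":[0.1,0,-0.3],"twist":0,"hand":0},
    {"translation":[0,0,-0.4],"twist":0,"hand":0},
    {"translation":[-0.4,0,0],"twist":0,"hand":0},
    {"translation":[-0.45,0,0],"twist":0,"hand":0},
    {"translation":[-0.45,0,0],"twist":0,"hand":0},
    {"translation":[-0.45,0,0],"twist":0,"hand":0},
    {"translation":[-0.45,0,0],"twist":0,"hand":0}
  ]
}}

```text
time: 17.6
tool_pos: [0.5009, -0.0038, 0.2543]
tool_rot: [-0.001, 0.724, 0.689, -0.001]
contact_force: [1.1, -0.0, 0.6]
gripper_width: 0.003
grasp_force: 0.0
```

{"fn": "apply_moves", "kwargs": {
  "targets": [
    {"translation":[-0.45,0,0],"twist":0,"hand":0},
    {"translation":[0,0,0],"twist":0,"hand":0}
  ]
}}

```text
time: 17.8
tool_pos: [0.4987, -0.0514, 0.2543]
tool_rot: [-0.0, 0.727, 0.687, -0.002]
contact_force: [0.1, 0.4, -0.7]
gripper_width: -0.003
grasp_force: 0.0
```

Run:
```python
from h import *
ch()
```

```text
chassis y -0.1646 x -0.0001 z 0.2543 F along y 0.4 z -0.7 w -0.003 t 17.8
```

Down beside the right knob, then in until contact (expected at chassis y ≈ -0.139).

{"fn": "apply_moves", "kwargs": {
  "targets": [
    {"translation":[0,0,0.3],"twist":0,"hand":0},
    {"translation":[0,0,0.3],"twist":0,"hand":0},
    {"translation":[0,0,0.18],"twist":0,"hand":0},
    {"translation":[0.1,0,0],"twist":0,"hand":0},
    {"translation":[0.08,0,0],"twist":0,"hand":0},
    {"translation":[0,0,0],"twist":0,"hand":0}
  ]
}}

```text
time: 18.4
tool_pos: [0.5012, -0.028, 0.1789]
tool_rot: [0.001, 0.724, 0.69, 0.001]
contact_force: [-0.3, -0.0, -0.3]
gripper_width: -0.001
grasp_force: 0.0
```

{"fn": "apply_moves", "kwargs": {
  "targets": [
    {"translation":[0.05,0,0],"twist":0,"hand":0},
    {"translation":[0.03,0,0],"twist":0,"hand":0}
  ]
}}

```text
time: 18.6
tool_pos: [0.5017, -0.0227, 0.1794]
tool_rot: [0.003, 0.724, 0.689, -0.001]
contact_force: [-1.4, -9.5, 5.2]
gripper_width: 0.0
grasp_force: 4.7
```

{"fn": "apply_moves", "kwargs": {
  "targets": [
    {"translation":[0.03,0,0],"twist":0,"hand":0}
  ]
}}

```text
time: 18.7
tool_pos: [0.502, -0.021, 0.1803]
tool_rot: [0.004, 0.725, 0.689, -0.002]
contact_force: [-3.8, -11.2, 8.9]
gripper_width: -0.0
grasp_force: 5.6
```

{"fn": "apply_moves", "kwargs": {
  "targets": [
    {"translation":[0.03,0,-0.04],"twist":0,"hand":0},
    {"translation":[0.06,0,-0.034],"twist":0,"hand":0},
    {"translation":[0.07,0,-0.028],"twist":0,"hand":0}
  ]
}}

```text
time: 19.0
tool_pos: [0.5027, -0.0041, 0.1897]
tool_rot: [0.003, 0.725, 0.689, -0.0]
contact_force: [-0.5, -5.9, 1.9]
gripper_width: -0.001
grasp_force: 2.8
```

{"fn": "apply_moves", "kwargs": {
  "targets": [
    {"translation":[0.073,0,-0.018],"twist":0,"hand":0},
    {"translation":[0.074,0,-0.011],"twist":0,"hand":0},
    {"translation":[0.075,0,-0.004],"twist":0,"hand":0}
  ]
}}

```text
time: 19.3
tool_pos: [0.5042, 0.0185, 0.1938]
tool_rot: [0.003, 0.725, 0.689, 0.0]
contact_force: [-0.1, -4.3, 4.9]
gripper_width: 0.0
grasp_force: 2.6
```

{"fn": "apply_moves", "kwargs": {
  "targets": [
    {"translation":[0.075,0,0.004],"twist":0,"hand":0},
    {"translation":[0.074,0,0.011],"twist":0,"hand":0}
  ]
}}

```text
time: 19.5
tool_pos: [0.5049, 0.0342, 0.1916]
tool_rot: [0.002, 0.725, 0.689, 0.001]
contact_force: [0.6, -4.0, 4.4]
gripper_width: 0.001
grasp_force: 2.1
```

Run:
```python
from h import *
ch()
```

```text
chassis y -0.0788 x 0.0018 z 0.1916 F along y -4.0 z 4.4 w 0.001 t 19.5
```

{"fn": "apply_moves", "kwargs": {
  "targets": [
    {"translation":[0.04,0,0.012],"twist":0,"hand":0}
  ]
}}

```text
time: 19.6
tool_pos: [0.5044, 0.0387, 0.1892]
tool_rot: [0.001, 0.725, 0.689, 0.0]
contact_force: [0.3, -4.0, 3.6]
gripper_width: -0.001
grasp_force: 2.0
```

{"fn": "apply_moves", "kwargs": {
  "targets": [
    {"translation":[0.036,0,0.012],"twist":0,"hand":0}
  ]
}}

```text
time: 19.7
tool_pos: [0.5041, 0.0423, 0.1871]
tool_rot: [0.0, 0.725, 0.689, -0.0]
contact_force: [0.6, -4.4, 2.6]
gripper_width: 0.002
grasp_force: 2.0
```

{"fn": "apply_moves", "kwargs": {
  "targets": [
    {"translation":[0.02,0,0.008],"twist":0,"hand":0}
  ]
}}

```text
time: 19.8
tool_pos: [0.5039, 0.0442, 0.1859]
tool_rot: [0.0, 0.724, 0.689, -0.0]
contact_force: [0.7, -5.0, 3.3]
gripper_width: -0.001
grasp_force: 2.2
```

{"fn": "apply_moves", "kwargs": {
  "targets": [
    {"translation":[0.02,0,0.008],"twist":0,"hand":0}
  ]
}}

```text
time: 19.9
tool_pos: [0.504, 0.046, 0.1852]
tool_rot: [-0.0, 0.725, 0.689, -0.0]
contact_force: [-1.0, -4.8, 3.8]
gripper_width: -0.002
grasp_force: 2.4
```

{"fn": "apply_moves", "kwargs": {
  "targets": [
    {"translation":[0.02,0,0.01],"twist":0,"hand":0}
  ]
}}

```text
time: 20.0
tool_pos: [0.5041, 0.0479, 0.1844]
tool_rot: [0.0, 0.725, 0.689, -0.0]
contact_force: [-1.6, -5.5, 5.0]
gripper_width: -0.003
grasp_force: 3.2
```

{"fn": "apply_moves", "kwargs": {
  "targets": [
    {"translation":[0.02,0,0.01],"twist":0,"hand":0}
  ]
}}

```text
time: 20.1
tool_pos: [0.5043, 0.0494, 0.1837]
tool_rot: [0.001, 0.725, 0.689, -0.001]
contact_force: [-1.2, -8.2, 7.5]
gripper_width: -0.002
grasp_force: 3.8
```

{"fn": "apply_moves", "kwargs": {
  "targets": [
    {"translation":[0.02,0,0.01],"twist":0,"hand":0}
  ]
}}

```text
time: 20.2
tool_pos: [0.5045, 0.0512, 0.1828]
tool_rot: [0.001, 0.725, 0.689, -0.001]
contact_force: [-1.7, -7.6, 6.1]
gripper_width: 0.005
grasp_force: 4.1
```

{"fn": "apply_moves", "kwargs": {
  "targets": [
    {"translation":[0.01,0,0.005],"twist":0,"hand":0}
  ]
}}

```text
time: 20.3
tool_pos: [0.5045, 0.0521, 0.1824]
tool_rot: [0.001, 0.725, 0.689, -0.001]
contact_force: [-1.1, -8.1, 5.5]
gripper_width: 0.001
grasp_force: 4.1
```

{"fn": "apply_moves", "kwargs": {
  "targets": [
    {"translation":[0.015,0,0.008],"twist":0,"hand":0}
  ]
}}

```text
time: 20.4
tool_pos: [0.5047, 0.0535, 0.1818]
tool_rot: [0.001, 0.725, 0.689, -0.001]
contact_force: [-1.2, -8.7, 7.0]
gripper_width: -0.001
grasp_force: 4.3
```

{"fn": "apply_moves", "kwargs": {
  "targets": [
    {"translation":[0.015,0,0.008],"twist":0,"hand":0}
  ]
}}

```text
time: 20.5
tool_pos: [0.5048, 0.0549, 0.181]
tool_rot: [0.001, 0.725, 0.689, -0.001]
contact_force: [-1.8, -9.5, 7.3]
gripper_width: -0.005
grasp_force: 4.4
```

{"fn": "apply_moves", "kwargs": {
  "targets": [
    {"translation":[0.01,0,0.006],"twist":0,"hand":0}
  ]
}}

```text
time: 20.6
tool_pos: [0.5048, 0.0559, 0.1805]
tool_rot: [0.001, 0.725, 0.689, -0.001]
contact_force: [-1.4, -8.9, 6.7]
gripper_width: -0.0
grasp_force: 4.5
```

{"fn": "apply_moves", "kwargs": {
  "targets": [
    {"translation":[0.01,0,0.006],"twist":0,"hand":0}
  ]
}}

```text
time: 20.7
tool_pos: [0.5049, 0.0567, 0.18]
tool_rot: [0.001, 0.725, 0.689, -0.001]
contact_force: [-2.6, -8.7, 6.7]
gripper_width: 0.006
grasp_force: 4.6
```

{"fn": "apply_moves", "kwargs": {
  "targets": [
    {"translation":[0.012,0,0.008],"twist":0,"hand":0}
  ]
}}

```text
time: 20.8
tool_pos: [0.5051, 0.0578, 0.1792]
tool_rot: [0.001, 0.725, 0.689, -0.001]
contact_force: [-3.0, -10.5, 6.4]
gripper_width: -0.001
grasp_force: 5.4
```

{"fn": "apply_moves", "kwargs": {
  "targets": [
    {"translation":[0.012,0,0.008],"twist":0,"hand":0}
  ]
}}

```text
time: 20.9
tool_pos: [0.5052, 0.0585, 0.1787]
tool_rot: [0.002, 0.725, 0.689, -0.002]
contact_force: [-3.1, -12.5, 9.9]
gripper_width: -0.001
grasp_force: 6.5
```

{"fn": "apply_moves", "kwargs": {
  "targets": [
    {"translation":[0.01,0,0.007],"twist":0,"hand":0}
  ]
}}

```text
time: 21.0
tool_pos: [0.5054, 0.0589, 0.1783]
tool_rot: [0.003, 0.725, 0.689, -0.002]
contact_force: [-3.6, -14.9, 10.7]
gripper_width: -0.001
grasp_force: 7.4
```

{"fn": "apply_moves", "kwargs": {
  "targets": [
    {"translation":[0.01,0,0.007],"twist":0,"hand":0}
  ]
}}

```text
time: 21.1
tool_pos: [0.5055, 0.0595, 0.1781]
tool_rot: [0.003, 0.725, 0.689, -0.003]
contact_force: [-4.8, -17.0, 13.1]
gripper_width: 0.0
grasp_force: 8.3
```

{"fn": "apply_moves", "kwargs": {
  "targets": [
    {"translation":[-0.15,0,0],"twist":0,"hand":0},
    {"translation":[-0.05,0,-0.3],"twist":0,"hand":0},
    {"translation":[0,0,-0.4],"twist":0,"hand":0},
    {"translation":[0.4,0,0],"twist":0,"hand":0},
    {"translation":[0.45,0,0],"twist":0,"hand":0},
    {"translation":[0.45,0,0],"twist":0,"hand":0},
    {"translation":[0.45,0,0],"twist":0,"hand":0},
    {"translation":[0.1,0,0],"twist":0,"hand":0}
  ]
}}

```text
time: 21.9
tool_pos: [0.5118, 0.2312, 0.2446]
tool_rot: [-0.002, 0.723, 0.691, -0.0]
contact_force: [0.2, 0.5, -0.0]
gripper_width: -0.0
grasp_force: 0.0
```

Run:
```python
from h import *
ch()
```

```text
chassis y 0.1183 x -0.0012 z 0.2446 F along y 0.5 z -0.0 w -0.0 t 21.9
```

Down to z ≈ 0.190, then in to about chassis y 0.084.

{"fn": "apply_moves", "kwargs": {
  "targets": [
    {"translation":[0,0.01,0.3],"twist":0,"hand":0},
    {"translation":[0,0,0.25],"twist":0,"hand":0},
    {"translation":[-0.15,0,0],"twist":0,"hand":0},
    {"translation":[-0.15,0,0],"twist":0,"hand":0},
    {"translation":[-0.04,0,0],"twist":0,"hand":0},
    {"translation":[0,0,0],"twist":0,"hand":0}
  ]
}}

```text
time: 22.5
tool_pos: [0.5134, 0.1922, 0.193]
tool_rot: [0.001, 0.725, 0.688, 0.001]
contact_force: [0.0, -0.0, 0.7]
gripper_width: 0.001
grasp_force: 0.0
```

{"fn": "apply_moves", "kwargs": {
  "targets": [
    {"translation":[-0.04,0,0.01],"twist":0,"hand":0}
  ]
}}

```text
time: 22.6
tool_pos: [0.5134, 0.1897, 0.1923]
tool_rot: [0.0, 0.725, 0.689, 0.002]
contact_force: [-0.4, 4.2, 3.5]
gripper_width: 0.003
grasp_force: 2.3
```

{"fn": "apply_moves", "kwargs": {
  "targets": [
    {"translation":[-0.036,0,0.012],"twist":0,"hand":0}
  ]
}}

```text
time: 22.7
tool_pos: [0.5132, 0.1864, 0.1912]
tool_rot: [0.0, 0.724, 0.689, 0.002]
contact_force: [0.2, 3.5, 3.9]
gripper_width: 0.002
grasp_force: 2.3
```

{"fn": "apply_moves", "kwargs": {
  "targets": [
    {"translation":[-0.03,0,0.012],"twist":0,"hand":0}
  ]
}}

```text
time: 22.8
tool_pos: [0.513, 0.1832, 0.1895]
tool_rot: [0.001, 0.724, 0.689, 0.002]
contact_force: [0.1, 3.0, 3.9]
gripper_width: 0.002
grasp_force: 2.1
```

{"fn": "apply_moves", "kwargs": {
  "targets": [
    {"translation":[-0.03,0,0.02],"twist":0,"hand":0}
  ]
}}

```text
time: 22.9
tool_pos: [0.5125, 0.18, 0.1868]
tool_rot: [0.0, 0.724, 0.689, 0.001]
contact_force: [1.0, 3.9, 3.2]
gripper_width: -0.0
grasp_force: 1.8
```

{"fn": "apply_moves", "kwargs": {
  "targets": [
    {"translation":[-0.02,0,0.013],"twist":0,"hand":0}
  ]
}}

```text
time: 23.0
tool_pos: [0.5118, 0.1778, 0.1844]
tool_rot: [-0.0, 0.724, 0.689, 0.0]
contact_force: [0.6, 3.6, 2.0]
gripper_width: 0.001
grasp_force: 1.9
```

{"fn": "apply_moves", "kwargs": {
  "targets": [
    {"translation":[-0.02,0,0.012],"twist":0,"hand":0}
  ]
}}

```text
time: 23.1
tool_pos: [0.5115, 0.1757, 0.1829]
tool_rot: [-0.0, 0.725, 0.689, -0.0]
contact_force: [0.5, 3.8, 2.8]
gripper_width: -0.001
grasp_force: 1.9
```

{"fn": "apply_moves", "kwargs": {
  "targets": [
    {"translation":[-0.02,0,0.012],"twist":0,"hand":0}
  ]
}}

```text
time: 23.2
tool_pos: [0.5114, 0.1739, 0.1818]
tool_rot: [-0.001, 0.725, 0.689, 0.0]
contact_force: [0.7, 5.3, 4.6]
gripper_width: 0.005
grasp_force: 2.9
```

{"fn": "apply_moves", "kwargs": {
  "targets": [
    {"translation":[-0.02,0,0.011],"twist":0,"hand":0}
  ]
}}

```text
time: 23.3
tool_pos: [0.5114, 0.1724, 0.1811]
tool_rot: [-0.001, 0.725, 0.689, 0.001]
contact_force: [-0.9, 6.7, 5.6]
gripper_width: 0.003
grasp_force: 3.6
```

{"fn": "apply_moves", "kwargs": {
  "targets": [
    {"translation":[-0.012,0,0.007],"twist":0,"hand":0}
  ]
}}

```text
time: 23.4
tool_pos: [0.5113, 0.1713, 0.1806]
tool_rot: [-0.001, 0.725, 0.689, 0.001]
contact_force: [-0.7, 7.6, 5.0]
gripper_width: -0.003
grasp_force: 3.5
```

{"fn": "apply_moves", "kwargs": {
  "targets": [
    {"translation":[-0.012,0,0.008],"twist":0,"hand":0}
  ]
}}

```text
time: 23.5
tool_pos: [0.5113, 0.1703, 0.18]
tool_rot: [-0.001, 0.725, 0.689, 0.001]
contact_force: [-1.1, 8.7, 5.4]
gripper_width: 0.0
grasp_force: 4.1
```

{"fn": "apply_moves", "kwargs": {
  "targets": [
    {"translation":[-0.01,0,0.007],"twist":0,"hand":0}
  ]
}}

```text
time: 23.6
tool_pos: [0.5114, 0.1698, 0.1796]
tool_rot: [-0.001, 0.725, 0.689, 0.002]
contact_force: [-0.8, 9.4, 7.5]
gripper_width: 0.001
grasp_force: 4.9
```

{"fn": "apply_moves", "kwargs": {
  "targets": [
    {"translation":[-0.012,0,0.008],"twist":0,"hand":0}
  ]
}}

```text
time: 23.7
tool_pos: [0.5114, 0.1692, 0.1793]
tool_rot: [-0.002, 0.724, 0.689, 0.002]
contact_force: [-2.7, 12.4, 9.4]
gripper_width: 0.003
grasp_force: 5.9
```

{"fn": "apply_moves", "kwargs": {
  "targets": [
    {"translation":[-0.012,0,0.008],"twist":0,"hand":0}
  ]
}}

```text
time: 23.8
tool_pos: [0.5115, 0.1686, 0.179]
tool_rot: [-0.002, 0.724, 0.689, 0.003]
contact_force: [-1.7, 14.7, 10.6]
gripper_width: -0.004
grasp_force: 7.0
```

{"fn": "apply_moves", "kwargs": {
  "targets": [
    {"translation":[-0.01,0,0.007],"twist":0,"hand":0}
  ]
}}

```text
time: 23.9
tool_pos: [0.5115, 0.1682, 0.1788]
tool_rot: [-0.003, 0.724, 0.689, 0.004]
contact_force: [-2.8, 15.8, 12.0]
gripper_width: -0.003
grasp_force: 7.8
```

Left is firm too. I'll check the right one again, in case it eased as the left side seated.

{"fn": "apply_moves", "kwargs": {
  "targets": [
    {"translation":[0.15,0,0],"twist":0,"hand":0},
    {"translation":[0.05,0,-0.3],"twist":0,"hand":0},
    {"translation":[0,0,-0.4],"twist":0,"hand":0},
    {"translation":[-0.4,0,0],"twist":0,"hand":0},
    {"translation":[-0.45,0,0],"twist":0,"hand":0},
    {"translation":[-0.45,0,0],"twist":0,"hand":0},
    {"translation":[-0.32,0,0],"twist":0,"hand":0},
    {"translation":[0,0,0],"twist":0,"hand":0}
  ]
}}

```text
time: 24.7
tool_pos: [0.5029, 0.0195, 0.2448]
tool_rot: [-0.0, 0.726, 0.687, -0.002]
contact_force: [0.8, -0.2, -0.3]
gripper_width: 0.003
grasp_force: 0.0
```

{"fn": "apply_moves", "kwargs": {
  "targets": [
    {"translation":[0,0,0.3],"twist":0,"hand":0},
    {"translation":[0,0,0.34],"twist":0,"hand":0},
    {"translation":[0.1,0,0],"twist":0,"hand":0},
    {"translation":[0,0,0],"twist":0,"hand":0}
  ]
}}

```text
time: 25.1
tool_pos: [0.5037, 0.0344, 0.1815]
tool_rot: [-0.001, 0.724, 0.69, -0.001]
contact_force: [0.7, -0.3, 1.0]
gripper_width: 0.001
grasp_force: 0.0
```

Run:
```python
from h import *
ch()
save('wrist','w6.png')
im=cv2.imread('pics/w6.png')
cv2.imwrite('pics/w6b.png',cv2.resize(im,(800,600),interpolation=cv2.INTER_CUBIC))
```

```text
chassis y -0.0787 x 0.0006 z 0.1815 F along y -0.3 z 1.0 w 0.001 t 25.1
```

View pics/w6b.png

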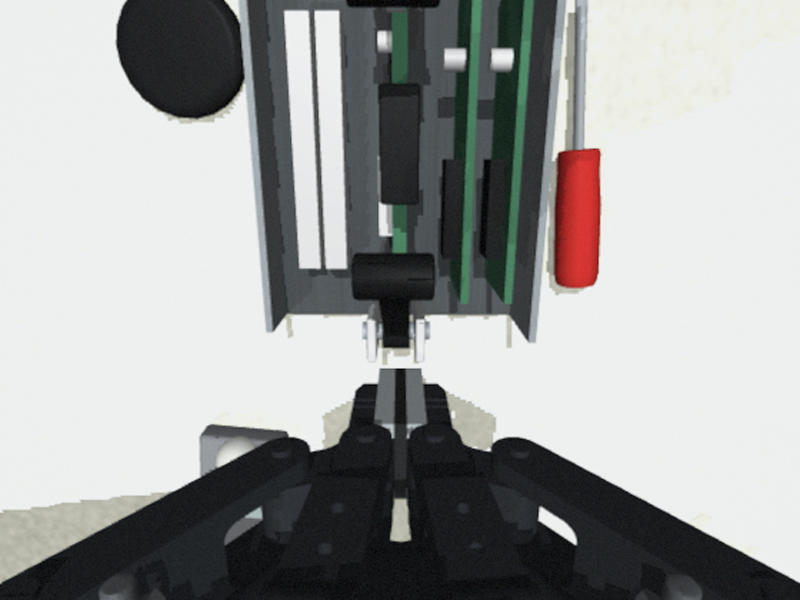

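Both levers are swung in (the right knob at (394,277), the left at the top edge), and the card stands straight. Next is a light push on the right knob.

{"fn": "apply_moves", "kwargs": {
  "targets": [
    {"translation":[0.1,0,0.01],"twist":0,"hand":0},
    {"translation":[0.08,0,0.01],"twist":0,"hand":0},
    {"translation":[0.03,0,0.008],"twist":0,"hand":0}
  ]
}}

```text
time: 25.45
tool_pos: [0.5062, 0.0551, 0.1809]
tool_rot: [0.001, 0.724, 0.69, 0.001]
contact_force: [-0.1, -0.4, -0.2]
gripper_width: 0.002
grasp_force: 0.0
```

{"fn": "apply_moves", "kwargs": {
  "targets": [
    {"translation":[0.02,0,0.008],"twist":0,"hand":0}
  ]
}}

```text
time: 25.55
tool_pos: [0.506, 0.0566, 0.1795]
tool_rot: [0.0, 0.724, 0.69, 0.0]
contact_force: [-0.0, 0.0, 1.1]
gripper_width: 0.0
grasp_force: 0.0
```

{"fn": "apply_moves", "kwargs": {
  "targets": [
    {"translation":[0.015,0,0.008],"twist":0,"hand":0}
  ]
}}

```text
time: 25.65
tool_pos: [0.5061, 0.0569, 0.1788]
tool_rot: [0.001, 0.724, 0.689, -0.001]
contact_force: [-1.5, -5.7, 4.5]
gripper_width: -0.006
grasp_force: 3.2
```

{"fn": "apply_moves", "kwargs": {
  "targets": [
    {"translation":[0.012,0,0.008],"twist":0,"hand":0}
  ]
}}

```text
time: 25.75
tool_pos: [0.5063, 0.0572, 0.1785]
tool_rot: [0.002, 0.725, 0.689, -0.001]
contact_force: [-1.1, -8.0, 6.0]
gripper_width: -0.002
grasp_force: 4.0
```

{"fn": "apply_moves", "kwargs": {
  "targets": [
    {"translation":[0.012,0,0.008],"twist":0,"hand":0}
  ]
}}

```text
time: 25.85
tool_pos: [0.5065, 0.0577, 0.178]
tool_rot: [0.002, 0.725, 0.689, -0.002]
contact_force: [-2.0, -9.3, 7.8]
gripper_width: -0.001
grasp_force: 5.0
```

{"fn": "apply_moves", "kwargs": {
  "targets": [
    {"translation":[0.012,0,0.008],"twist":0,"hand":0}
  ]
}}

```text
time: 25.95
tool_pos: [0.5067, 0.0583, 0.1776]
tool_rot: [0.003, 0.725, 0.689, -0.002]
contact_force: [-3.7, -12.2, 9.1]
gripper_width: 0.0
grasp_force: 6.1
```

{"fn": "apply_moves", "kwargs": {
  "targets": [
    {"translation":[0.014,0,0.009],"twist":0,"hand":0},
    {"translation":[0.006,0,0.004],"twist":0,"hand":0}
  ]
}}

```text
time: 26.15
tool_pos: [0.5069, 0.0592, 0.177]
tool_rot: [0.004, 0.725, 0.689, -0.003]
contact_force: [-5.6, -15.7, 11.9]
gripper_width: -0.002
grasp_force: 8.3
```

{"fn": "apply_moves", "kwargs": {
  "targets": [
    {"translation":[-0.15,0,0],"twist":0,"hand":0},
    {"translation":[-0.1,0,-0.3],"twist":0,"hand":0},
    {"translation":[0,0,-0.4],"twist":0,"hand":0},
    {"translation":[0,0,-0.3],"twist":0,"hand":0},
    {"translation":[0.3,0,0],"twist":0,"hand":0},
    {"translation":[0.4,0,0],"twist":0,"hand":0},
    {"translation":[0,0,0],"twist":0,"hand":0}
  ]
}}

```text
time: 26.85
tool_pos: [0.5081, 0.1109, 0.2743]
tool_rot: [-0.001, 0.723, 0.691, 0.001]
contact_force: [0.2, -1.7, -0.4]
gripper_width: -0.003
grasp_force: 0.0
```

Run:
```python
from h import *
ch()
save('wrist','w7.png')
im=cv2.imread('pics/w7.png')
cv2.imwrite('pics/w7b.png',cv2.resize(im,(800,600),interpolation=cv2.INTER_CUBIC))
```

```text
chassis y -0.0020 x 0.0012 z 0.2743 F along y -1.6 z -0.4 w -0.003 t 26.85
```

View pics/w7b.png

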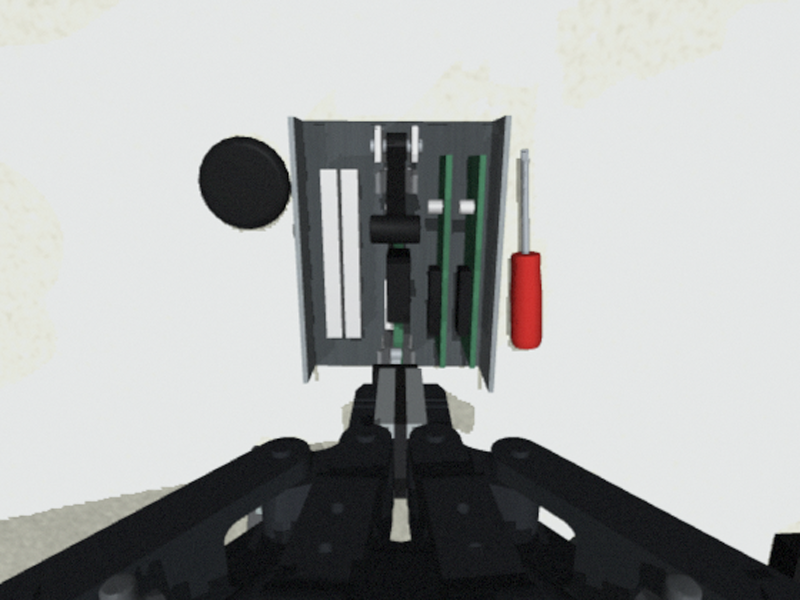

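The left lever is in (knob at (395,229)), the card is straight in its slot, and the robot is clear of everything.

```bash
python3 -c "
from plant import *
print(job_done())"
```

```text
the job is handed in; nothing more can be done
None
```

I slid the card onto the contacts with both levers open, let go, swung both levers in until each went firm at about 20 N on the knob, and handed the job in at about 27 s of the 72 s allowed; it returned no verdict.

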